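# Gauge a cassette reader's lane and set the lane selector

## Task

Take the spring-probe depth gauge from its stand and press it square onto the reader's sloping deck, astride the left-hand lane (the robot's left) with its probe in the groove, until the base sits flat; hold it there about a second. The probe stays where it was pushed, showing the depth: throw the selector lever fully over to the left if the left lane is the deep one (15 mm), or fully to the right if it is the shallow one (7 mm). Also stand the gauge back on its stand as you found it, probe hanging in the slot with its reading kept, and do not disturb the dropper bottles and cassettes lying about.

Things in the scene. Friction and masses are not known exactly. Their poses are not given: they have to be found in the camera images.
- gauge: Depth gauge, loose, 0.17 kg: steel base bar 24 (x) x 60 (y) x 10 mm with a 24 x 24 mm square grip on its middle, 10 to 72 mm above the underside. Origin: centre of the base's underside; z up out of the grip. A sprung 5 mm pin sticks 20 mm out below the origin; pushed in, its tail disc (14 mm wide, top at 79 mm) rises as much above the grip. Starts on the stand, axes parallel to the stand's.
- probe (a joint): How far the pin is pushed in, m: 0 = fully out (the start), 0.020 = level with the base. Base flat on a lane: groove depth = 0.020 minus this, so 0.005 in the 15 mm lane, 0.013 in the 7 mm lane. A spring and a friction brake resist with 4.5 to 6 N: the gauge's weight does not seat it, a push of 10 to 12 N does. The brake keeps the pin where it was pushed: do not push it deeper elsewhere.
- stand: Gauge stand, fixed: foot 60 x 100 x 8 mm with two black blocks 44 (x) x 28 (y) mm, tops 40 mm above the table, leaving a 20 mm wide slot along the stand's x. The gauge's base lies across both blocks, underside at 40 mm, bar along the stand's y, origin over the stand's, pin hanging in the slot. Origin: centre of the underside, on the table.
- reader: Cassette reader, fixed: grey housing 190 (x) x 210 (y) mm, deck sloping 30 degrees, low on the robot's side, rising away from it to about 115 mm. Origin: centre on the table; x horizontal, away from the robot, y to the robot's left, z up. Two lanes lie side by side, 46 mm left and right of its middle.
- lane_left: The left one of two aluminium lanes in the deck: 120 mm up the slope, 82 mm wide, a 22 mm wide groove down its middle, 15 mm deep in one lane and 7 mm in the other (varies), flat faces 30 mm wide either side. Origin: centre of the groove's mouth; x up along the groove, y across, to the left, z the deck's normal. A seated gauge has axes parallel to these, origin here (or to 40 mm along).
- lane_right: The right lane, not to be gauged: same outside, groove width and frame as lane_left, the other groove depth.
- selector (a joint): The lane selector's lever angle, rad: 0 = leaning fully to the robot's left (+y of the box), 1.0 = fully to the right (-y of the box); 0.5 is upright. Starts near the middle; light friction, stays where it is left.
- selector_tip (a point): Centre of the 26 mm ball at the end of the selector lever, a black 10 mm bar that swings left and right about a level pivot 44 mm above the table over the middle of the selector box. The ball is 70 mm from the pivot: 114 mm above the table when upright, 105 mm and 34 mm to the side at either stop.
- box: The selector box, fixed: grey, 70 (x) x 90 (y) x 22 mm, carrying a 50 x 70 x 25 mm block with the lever. Origin: centre of its underside; y to the robot's left, the direction in which the lever swings.
- dropper_1: a bystander: small white dropper bottle with a nozzle cap, 26 mm across, 68 mm tall; origin under its centre
- dropper_2: a bystander: small white dropper bottle with a nozzle cap, 26 mm across, 68 mm tall; origin under its centre
- dropper_3: a bystander: small white dropper bottle with a nozzle cap, 26 mm across, 68 mm tall; origin under its centre
- cassette_1: a bystander: flat white test cassette 70 x 20 x 5 mm lying on the table; origin under its centre, x along its length
- cassette_2: a bystander: flat white test cassette 70 x 20 x 5 mm lying on the table; origin under its centre, x along its length
There are look-alikes about, which are no part of the job. Leave any green look-alike of the box alone.

How it is judged:
By the outcome, as a careful person would: the job done as asked, in the order asked, and still so for the second after the job is handed in, with the robot touching nothing.
It also fails if it takes over 67 s, if anything falls off the work surface, if the arm or the gripper's body presses on something with over 40 N, if the wrist force passes 120 N, or if a joint passes its speed limit or range.

## Robot

A 6-joint arm with a two-finger parallel gripper is mounted at the origin on the work surface. World frame = base frame: x ahead of the robot, y to its left, z up, the work surface at z = 0. Lengths are in m, angles in rad, forces in N, time in s.
With the tool pointing down it reaches from about 0.375 to 0.925 m from the base axis. Payload 5.7 kg.
Tool frame: the origin (TCP) lies midway between the tips of the shut fingers; the grasp point (between the pads) lies 19 mm behind it; z points along the fingers, y is the line along which they close (so a half turn about z gives the same grasp; the last joint's range is limited). The gripper opens to 88 mm and grips with 3 to 60 N. Pads are 20 mm wide; open, the fingers measure 115 mm over their backs; the gripper's body (75 mm by 178 mm) begins 61 mm behind the grasp point.
Start: joints at [1.093, 0.359, 1.51, -0, 1.272, -0.115], TCP at [0.213, 0.561, 0.223] pointing down, gripper open.
Joint ranges: [-2.97, 2.97], [-1.01, 2.36], [0.21, 2.38], [-0.96, 4.11], [0.2, 2.71], [-2.98, 2.98]. Speed limits (rad/s): [2.39, 2.39, 3.14, 3.14, 3.14, 3.14].

## Interface

Orientations are given as a unit quaternion [x, y, z, w].
In Python, from bench import move_ptp, servo_line, goto_joints, move_gripper, sleep, inverse_kinematics, capture, PlanningError, close_job, spot_in, silhouettes, current_clock, current_joint_pos, current_qvel, current_joint_torque, current_position, current_orientation, current_force, current_torque, current_finger_gap, current_grip_force gives the robot as it stands. Calls block until the motion is done:
- move_ptp(position, orientation): joint-space move of the TCP to a pose.
- servo_line(position, orientation=None, rate=0.15, contact_N=None): straight line of the TCP; orientation=None keeps the orientation; rate is the mean speed in m/s. With contact_N (N) it stops when the force on the tool has changed by that much, and returns True; else False.
- goto_joints(angles): joint-space move.
- move_gripper(opening): finger opening in m; the grip force is fixed at half the most; returns when the fingers have stopped.
- sleep(seconds).
- inverse_kinematics(position, orientation): joint angles nearest the present ones, or None.
- capture(name): name is "scene" or "top" or "wrist"; returns a dict with "image" (400x640x3 uint8, blue, green, red), "range_z" (400x640 float32, m along the optical axis (not along the pixel's ray), 0 where there is no reading), "intrinsics" (3x3 intrinsics, pixels), "R" (3x3) and "t" (3): a world point X has camera coordinates R X + t. Camera axes: x right, y down, z forward; pixel columns grow to the right and rows downward; lengths in m; the calibration is good to about 2 mm. A picture is of the moment at which its call begins.
A pose or a line that the arm cannot do raises PlanningError and nothing moves.
- close_job(): hands the job in; it is judged then, once.
Trained networks look in the newest picture that a camera, given by its name, has taken for a name from the list of things; names that differ only in an ending like _2 or _b are one class to them, and where a whole thing is asked for, a point or a joint stands for the part that bears it (a point fixed in the world has none). Each returns a list of dicts, best first, with "conf" (0 to 1); they miss things now and then, are a little off and sometimes report something else, mostly with a low value. They report only what shows in the picture. A call takes as long as a camera call. They do not tell look-alikes from the thing itself.
- spot_in(camera, query): "xy" ([column, row] in pixels, amid what is visible of it).
- silhouettes(camera, query): "region" (400x640 bool, what is visible of it) and "xy" ([column, row] in pixels, amid what is visible of it).
Readings, each from a call of its own:
- current_clock(): time.
- current_joint_pos(): joint angles.
- current_qvel(): joint speeds.
- current_joint_torque(): joint torques, N m.
- current_position(): TCP position.
- current_orientation(): TCP orientation.
- current_force(): force on the tool from outside, world axes, zero at the start.
- current_torque(): the same for the moment, N m.
- current_finger_gap(): finger opening in m.
- current_grip_force(): force on a finger pad.
Only numpy, scipy, OpenCV 4.12 (cv2) and the standard library are available. Lean on these libraries where they do the work, as an engineer would, in place of code of your own. Each camera call takes 0.05 s, during which the arm holds its last target. There are 200 camera calls.

## Working session

There is one attempt and no reset: what is moved stays moved. The work goes in short steps, each a Python script; the robot and the scene stay as the last script left them, time stands still between calls to the robot, and variables do not carry over. Pictures are saved under pics/ and viewed, at most 10 in all, crops included, and the job is handed in when it is done.

```bash
ls; mkdir -p pics; cat > h.py <<'E'
import numpy as np, cv2
from bench import *
from scipy.spatial.transform import Rotation as Rn
def cloud(c):
    K=np.array(c["intrinsics"]);z=c["range_z"];v,u=np.mgrid[:400,:640]
    P=np.stack([(u-K[0,2])/K[0,0]*z,(v-K[1,2])/K[1,1]*z,z],-1)
    return (P-np.array(c["t"]))@np.array(c["R"])
def proj(c,X):
    p=np.array(c["R"])@np.asarray(X)+np.array(c["t"]);q=np.array(c["intrinsics"])@p;return q[:2]/q[2]
E
python3 - <<'E'
from h import *
for n in ["scene","top"]:
    c=capture(n);cv2.imwrite(f"pics/{n}0.png",c["image"]);P=cloud(c);np.savez(f"{n}0.npz",P=P,**c)
    for q in ["gauge","stand","reader","lane_left","box","selector_tip","selector","dropper_1","cassette_1"]:
        for d in silhouettes(n,q):
            m=d["region"]&(c["range_z"]>0);p=P[m]
            if len(p): print(n,q,round(d["conf"],2),np.round(d["xy"]),m.sum(),np.round(np.median(p,0),3),np.round(np.percentile(p,2,0),3),np.round(np.percentile(p,98,0),3))
E
```

```text
pics
scene gauge 0.76 [273. 141.] 229 [ 0.472 -0.317  0.079] [ 0.457 -0.357  0.041] [ 0.482 -0.296  0.121]
scene stand 0.87 [273. 159.] 339 [ 0.482 -0.293  0.02 ] [ 0.445 -0.364  0.003] [ 0.5   -0.275  0.045]
scene reader 0.72 [284. 218.] 4517 [ 0.595 -0.007  0.054] [ 0.474 -0.146  0.005] [0.668 0.07  0.109]
scene reader 0.16 [384. 258.] 117 [0.468 0.278 0.117] [0.461 0.269 0.066] [0.477 0.285 0.128]
scene lane_left 0.61 [291. 217.] 719 [0.579 0.009 0.078] [ 0.522 -0.039  0.046] [0.63  0.051 0.107]
scene box 0.93 [384. 281.] 1222 [0.475 0.287 0.041] [0.434 0.237 0.002] [0.501 0.322 0.125]
scene box 0.92 [416. 250.] 1042 [0.352 0.243 0.04 ] [0.303 0.193 0.004] [0.379 0.273 0.116]
scene box 0.9 [384. 338.] 1448 [0.565 0.422 0.043] [0.525 0.367 0.005] [0.589 0.449 0.117]
scene box 0.55 [383. 259.] 169 [0.467 0.277 0.114] [0.387 0.203 0.001] [0.477 0.285 0.128]
scene box 0.53 [292. 317.] 151 [0.719 0.265 0.04 ] [0.709 0.257 0.011] [0.727 0.271 0.067]
scene selector_tip 0.65 [396. 324.] 157 [0.558 0.438 0.112] [0.547 0.408 0.057] [0.568 0.449 0.12 ]
scene selector_tip 0.48 [385. 258.] 157
[... 2474 characters left out ...]
7  0.045]
top dropper_1 0.66 [315. 262.] 99 [0.385 0.054 0.045] [0.372 0.043 0.008] [0.395 0.065 0.071]
top dropper_1 0.62 [209. 154.] 136 [0.638 0.32  0.042] [0.629 0.313 0.002] [0.656 0.336 0.07 ]
top dropper_1 0.59 [218. 226.] 132 [0.464 0.274 0.123] [0.452 0.263 0.05 ] [0.479 0.292 0.129]
top dropper_1 0.52 [235. 125.] 102 [0.71  0.255 0.043] [0.703 0.247 0.011] [0.72  0.265 0.071]
top dropper_1 0.29 [356. 188.] 6044 [ 0.559 -0.038  0.069] [ 0.47  -0.141  0.012] [0.649 0.065 0.11 ]
top cassette_1 0.78 [352. 248.] 226 [ 0.417 -0.027  0.006] [ 0.401 -0.059  0.001] [ 0.434 -0.     0.01 ]
top cassette_1 0.57 [459. 144.] 248 [ 0.677 -0.298  0.006] [ 0.645 -0.312 -0.001] [ 0.71  -0.287  0.01 ]
```

View pics/scene0.png

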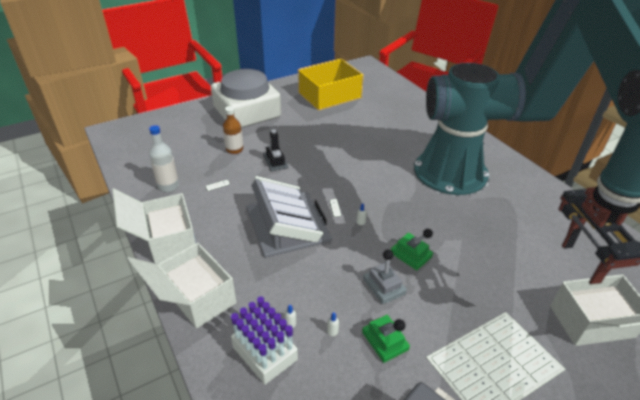

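View pics/top0.png

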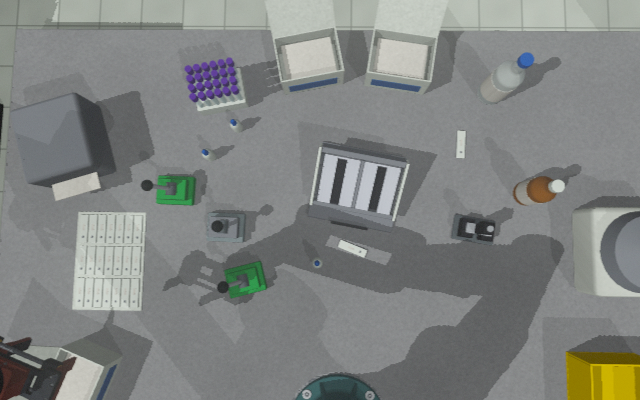

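The scene shows the gauge on its stand at top (479,225), the reader at (358,187) with lanes at about (338,180) and (375,186), and the grey selector box at (225,228). The two green boxes are look-alikes. Next I'll take closer wrist views of the reader and the stand on the way there.

```bash
cat >> h.py <<'E'
def down(yaw):  # tool z down, tool y (closing) along world direction yaw+90deg
    return (Rn.from_euler('z',yaw)*Rn.from_euler('x',np.pi)).as_quat()
E
python3 - <<'E'
from h import *
print(current_clock(),current_orientation(),current_position())
c=capture("wrist");R=np.array(c["R"]);t=np.array(c["t"]);cam=-R.T@t
T=Rn.from_quat(current_orientation());print("cam in tool",T.inv().apply(cam-current_position()),"axis",T.inv().apply(R[2]), "K",c["intrinsics"][0])
for n,x,y,z in [("reader",0.50,-0.03,0.33),("stand",0.42,-0.30,0.27)]:
    move_ptp([x,y,z],down(0)); c=capture("wrist");P=cloud(c);np.savez(f"w_{n}.npz",P=P,**c)
    cv2.imwrite(f"pics/w_{n}.png",c["image"]);print(n,current_clock(),np.round(current_joint_pos(),2))
    for q in ["gauge","stand","lane_left","reader"]:
        for d in silhouettes("wrist",q):
            m=d["region"]&(c["range_z"]>0);p=P[m]
            if len(p): print(q,round(d["conf"],2),np.round(d["xy"]),m.sum(),np.round(np.percentile(p,2,0),3),np.round(np.percentile(p,98,0),3))
a=cv2.imread("pics/w_reader.png");b=cv2.imread("pics/w_stand.png")
cv2.imwrite("pics/both.png",cv2.resize(np.vstack([a,b]),None,fx=.75,fy=.75))
E
```

```text
1.0 [ 1.80412089e-01  9.83591113e-01 -2.18305365e-05 -6.49665890e-06] [0.21294973 0.56094325 0.22264525]
cam in tool [ 0.07795849  0.00046035 -0.16260106] axis [-0.2883602   0.00148272  0.95752086] K [288.43254053   0.         317.47312097]
reader 3.4667 [-0.2   0.13  1.56  0.    1.46  1.37]
gauge 0.87 [513. 188.] 1138 [ 0.448 -0.384  0.001] [ 0.482 -0.295  0.12 ]
stand 0.67 [479. 175.] 1493 [ 0.44  -0.369  0.003] [ 0.5   -0.274  0.041]
stand 0.64 [269. 228.] 323 [0.372 0.041 0.   ] [0.396 0.065 0.068]
lane_left 0.64 [282. 110.] 3536 [ 0.525 -0.037  0.048] [0.629 0.048 0.105]
reader 0.96 [325. 110.] 16297 [ 0.473 -0.142  0.013] [0.661 0.062 0.109]
stand 4.825 [-0.75  0.19  1.62  0.    1.32  0.82]
gauge 0.68 [339. 140.] 966 [ 0.455 -0.353  0.049] [ 0.481 -0.297  0.12 ]
stand 0.89 [332. 130.] 1959 [ 0.436 -0.374  0.001] [ 0.5   -0.276  0.042]
stand 0.66 [50. 44.] 5061 [ 0.523 -0.038  0.048] [0.608 0.048 0.098]
lane_left 0.65 [52. 47.] 5261 [ 0.522 -0.038  0.047] [0.608 0.049 0.098]
reader 0.97 [116.  62.] 22760 [ 0.472 -0.15   0.012] [0.614 0.064 0.104]
```

View pics/both.png

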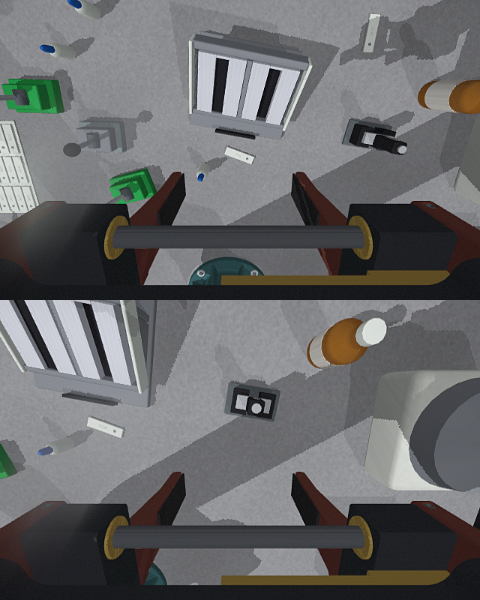

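The wrist views show the reader (top half, around (248,85)) with a left groove at about (218,85) and a right one at (270,90). The stand with the gauge is at about (372,135) in the top half and (252,400) in the bottom half. I'll fit both poses now.

```bash
cat > fit.py <<'E'
from h import *
def plane(p):
    m=p.mean(0);return m,np.linalg.svd(p-m,full_matrices=False)[2][2]
res=[]
for f in ["w_reader.npz","top0.npz"]:
    d=np.load(f);P=d["P"];im=d["image"].astype(int)
    x,y,z=P[...,0],P[...,1],P[...,2]
    box=(x>.47)&(x<.67)&(y>-.16)&(y<.08)&(z>.03)&(z<.12)&(d["range_z"]>0)
    br=box&(im.min(-1)>150)   # bright lane faces
    p=P[br]; m,n=plane(p)
    for _ in range(6):
        k=abs((p-m)@n)<.003; m,n=plane(p[k])
    n*=np.sign(n[2]); yaw=np.arctan2(-n[1],-n[0]); 
    print(f,"n",n,"tilt",np.degrees(np.arccos(n[2])),"yaw(n)",np.degrees(yaw),k.sum())
    p=p[k]
    # in-plane axes from normal; refine yaw with dark grooves
    ex=np.array([np.cos(yaw),np.sin(yaw),0]);ex-=n*(ex@n);ex/=np.linalg.norm(ex);ey=np.cross(n,ex)
    h=(P-m)@n; q=P-m
    dk=box&(im.max(-1)<75)
    # project each dark pixel along ray onto the deck plane
    cam=-d["R"].T@d["t"]; r=P-cam; s=((m-cam)@n)/(r@n); Q=cam+r*s[...,None]-m
    mk=dk.astype(np.uint8); N,lab,st,ce=cv2.connectedComponentsWithStats(mk)
    for i in range(1,N):
        if st[i,4]<60: continue
        g=Q[lab==i]; uv=np.c_[g@ex,g@ey].astype(np.float32)
        rect=cv2.minAreaRect(uv*1000); c=np.array(rect[0])/1000
        W=m+ex*c[0]+ey*c[1]
        print("  dark",st[i,4],np.round(rect[1],1),round(rect[2],1),"ctr",np.round(W,4),"depth below",np.round(np.percentile(h[lab==i],[5,50]),4))
    uv=np.c_[p@ex,p@ey]; rect=cv2.minAreaRect((1000*np.c_[(p-m)@ex,(p-m)@ey]).astype(np.float32)); c=np.array(rect[0])/1000
    print("  faces rect",rect[1],rect[2],m+ex*c[0]+ey*c[1])
for f in ["w_stand.npz","top0.npz"]:
    d=np.load(f);P=d["P"];x,y,z=P[...,0],P[...,1],P[...,2]
    b=(x>.40)&(x<.54)&(y>-.42)&(y<-.22)&(d["range_z"]>0)
    for lo,hi in [(.005,.045),(.036,.046),(.100,.114),(.1155,.123)]:
        p=P[b&(z>lo)&(z<hi)]
        if len(p)<4: continue
        r=cv2.minAreaRect((p[:,:2]*1000).astype(np.float32)); print(f,lo,len(p),np.round(r[0],1),np.round(r[1],1),round(r[2],1),"med",np.round(np.median(p,0),4))
E
python3 fit.py
```

```text
w_reader.npz n [-0.49221153  0.08920476  0.86589279] tilt 30.015193186885426 yaw(n) -10.272364086759646 7350
  dark 1096 [ 21.4 111. ] 89.8 ctr [0.5734 0.0066 0.0758] depth below [-0.0081 -0.007 ]
  dark 907 [ 19.2 105.1] 89.7 ctr [ 0.5598 -0.0827  0.0773] depth below [-0.0162 -0.015 ]
  faces rect (205.1001434326172, 146.6503448486328) 89.73747253417969 [ 0.5657143  -0.03865505  0.07609277]
top0.npz n [-0.49298541  0.08941713  0.86543051] tilt 30.068099723777593 yaw(n) -10.280478291534719 2524
  dark 355 [ 18.5 110.6] 89.8 ctr [0.5709 0.0063 0.0755] depth below [-0.01   -0.0073]
  dark 333 [ 17.7 106.6] 89.5 ctr [ 0.5563 -0.084   0.0766] depth below [-0.0174 -0.015 ]
  faces rect (205.65298461914062, 145.28973388671875) 89.81340789794922 [ 0.56495929 -0.03880175  0.07681798]
w_stand.npz 0.005 1920 [ 467.5 -325. ] [100.  60.] 80.8 med [ 0.479  -0.3195  0.0093]
w_stand.npz 0.036 773 [ 467.5 -325.1] [76.1 43.9] 80.9 med [ 0.4742 -0.3126  0.0406]
w_stand.npz 0.1 345 [ 467.7 -325. ] [24.2 24.2] 81.1 med [ 0.4696 -0.3228  0.1121]
w_stand.npz 0.1155 140 [ 467.4 -325. ] [13.9 13.3] 27.9 med [ 0.4679 -0.3251  0.1194]
top0.npz 0.005 796 [ 472.3 -320.2] [136.4 196.2] 3.3 med [ 0.4645 -0.3044  0.0105]
top0.npz 0.036 232 [ 466.9 -324.3] [77.  44.2] 81.2 med [ 0.4595 -0.3055  0.0411]
top0.npz 0.1 75 [ 466.7 -324.4] [25.2 23.9] 87.6 med [ 0.4636 -0.3195  0.1113]
top0.npz 0.1155 43 [ 466.6 -323.7] [21.4 18. ] 72.4 med [ 0.4676 -0.3231  0.1195]fit.py:21: RuntimeWarning: divide by zero encountered in divide
  cam=-d["R"].T@d["t"]; r=P-cam; s=((m-cam)@n)/(r@n); Q=cam+r*s[...,None]-m
fit.py:21: RuntimeWarning: invalid value encountered in multiply
  cam=-d["R"].T@d["t"]; r=P-cam; s=((m-cam)@n)/(r@n); Q=cam+r*s[...,None]-m
```

```bash
cat >> h.py <<'E'
ST=np.array([.4675,-.325,0]); YS=np.radians(-9.15); TZ=.026
LN=np.array([.574,.0066,.076]); YR=np.radians(-10.28)
nrm=Rn.from_euler('z',YR).apply([-.5,0,np.sqrt(.75)])
tilt=(Rn.from_euler('z',YR)*Rn.from_euler('y',-30,degrees=True)*Rn.from_euler('x',np.pi)).as_quat()
def say(*a): print(*a,"t",round(current_clock(),2),"pos",np.round(current_position(),4),"F",np.round(current_force(),1),"gap",round(float(current_finger_gap()),4))
E
python3 - <<'E'
from h import *
print(Rn.from_quat(tilt).apply([0,0,1]),-nrm)
q=down(YS);g=ST+[0,0,.04+TZ]
move_ptp(g+[0,0,.1],q); servo_line(g,q,rate=.12,contact_N=8); say("at")
move_gripper(.015); say("gripped",current_grip_force())
servo_line(g+[0,0,.12],q,rate=.15); say("up")
move_ptp(LN+nrm*(TZ+.10),tilt); say("hover",nrm@current_force())
c=capture("scene");cv2.imwrite("pics/hov.png",cv2.resize(c["image"][110:290,180:420],None,fx=2.5,fy=2.5))
c=capture("top");cv2.imwrite("pics/hov2.png",cv2.resize(c["image"][110:290,240:480],None,fx=2.5,fy=2.5))
E
```

```text
[ 0.4919737  -0.08922938 -0.8660254 ] [ 0.4919737  -0.08922938 -0.8660254 ]
at t 6.55 pos [ 0.468  -0.3255  0.0669] F [ 0.1  0.6 -0.2] gap 0.0876
gripped 29.999940097332 t 7.55 pos [ 0.4675 -0.325   0.0659] F [ 0.4  0.3 -0.6] gap 0.0241
up t 8.5 pos [ 0.4669 -0.3244  0.1851] F [-0.   0.4 -0.5] gap 0.024
hover -0.9176703732701642 t 9.81 pos [0.5129 0.0173 0.1853] F [-0.2 -0.1 -1.2] gap 0.0241
```

View pics/hov.png

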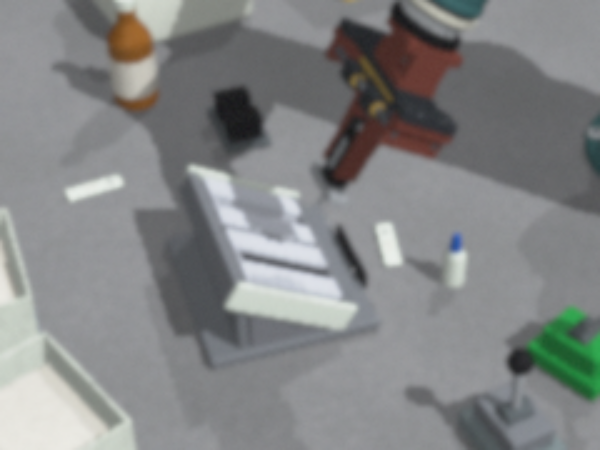

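The gauge is held at about (335,190), square above the left lane, and the stand at (240,115) is empty. Next I'll press it.

```bash
python3 - <<'E'
from h import *
hgt=lambda:round(1000*float(nrm@(np.array(current_position())-LN)-TZ),2)
servo_line(LN+nrm*(TZ+.022),tilt,rate=.12); f0=nrm@current_force(); say("near",hgt())
r=servo_line(LN+nrm*(TZ-.004),tilt,rate=.02,contact_N=3); say("touch",r,hgt(),nrm@current_force()-f0)
r=servo_line(LN+nrm*(TZ-.006),tilt,rate=.015,contact_N=11); say("seat",r,hgt(),nrm@current_force()-f0)
sleep(.2);say("hold",hgt(),nrm@current_force()-f0,current_torque())
E
```

```text
Traceback (most recent call last):
bench.PlanningError: the arm cannot follow that straight line within its joint ranges
```

```bash
python3 - <<'E'
from h import *
print(np.round(current_joint_pos(),3))
ex=Rn.from_euler('z',YR).apply([np.cos(np.pi/6),0,.5])
flip=(Rn.from_quat(tilt)*Rn.from_euler('z',np.pi)).as_quat()
for s in (-.03,0,.03):
  for k in (.1,.06,.022,0,-.005):
    for n,o in (("t",tilt),("f",flip)):
      j=inverse_kinematics(LN+ex*s+nrm*(TZ+k),o); print(s,k,n,None if j is None else np.round(j,2))
E
```

```text
[-0.054  0.09   2.159 -0.173  0.377  1.841]
-0.03 0.1 t [-0.04  0.08  2.23 -0.22  0.32  1.9 ]
-0.03 0.1 f [-0.04  0.08  2.23 -0.22  0.32 -1.24]
-0.03 0.06 t [-0.05  0.19  2.24 -0.32  0.21  2.  ]
-0.03 0.06 f [-0.05  0.19  2.24 -0.32  0.21 -1.14]
-0.03 0.022 t None
-0.03 0.022 f None
-0.03 0 t None
-0.03 0 f None
-0.03 -0.005 t None
-0.03 -0.005 f None
0 0.1 t [-0.05  0.09  2.16 -0.17  0.38  1.84]
0 0.1 f [-0.05  0.09  2.16 -0.17  0.38 -1.3 ]
0 0.06 t [-0.06  0.19  2.17 -0.22  0.27  1.89]
0 0.06 f [-0.06  0.19  2.17 -0.22  0.27 -1.25]
0 0.022 t None
0 0.022 f None
0 0 t None
0 0 f None
0 -0.005 t None
0 -0.005 f None
0.03 0.1 t [-0.06  0.1   2.1  -0.14  0.43  1.8 ]
0.03 0.1 f [-0.06  0.1   2.1  -0.14  0.43 -1.34]
0.03 0.06 t [-0.07  0.19  2.1  -0.17  0.33  1.83]
0.03 0.06 f [-0.07  0.19  2.1  -0.17  0.33 -1.31]
0.03 0.022 t [-0.07  0.28  2.1  -0.22  0.24  1.87]
0.03 0.022 f [-0.07  0.28  2.1  -0.22  0.24 -1.27]
0.03 0 t [-0.08  0.33  2.1  -0.26  0.2   1.92]
0.03 0 f [-0.08  0.33  2.1  -0.26  0.2  -1.22]
0.03 -0.005 t None
0.03 -0.005 f None
```

The arm runs out of joint 5 range if the tool stays square to the deck. I'll regrasp the gauge with the tool pitched 15° about the closing axis, so the wrist stays in range at the lane.

```bash
cat >> h.py <<'E'
def toolpose(o,Rg,a=15,gz=.045):   # gauge origin o, rotation Rg -> TCP pose with pitched grasp
    T=Rg*Rn.from_euler('y',a,degrees=True)*Rn.from_euler('x',np.pi)
    return o+Rg.apply([0,0,gz])+T.apply([0,0,.019]),T.as_quat()
RS=Rn.from_euler('z',YS); RL=Rn.from_euler('z',YR)*Rn.from_euler('y',-30,degrees=True)
GS=ST+[0,0,.04]
E
python3 - <<'E'
from h import *
for k in (.1,.02,0,-.006): 
    j=inverse_kinematics(*toolpose(LN+nrm*k,RL)); print(k,None if j is None else np.round(j,2))
for k in (.12,0):
    j=inverse_kinematics(*toolpose(GS+[0,0,k],RS)); print(k,None if j is None else np.round(j,2))
if j is None: raise SystemExit
q=down(YS);g=ST+[0,0,.066]
move_ptp(g+[0,0,.12],q); servo_line(g+[0,0,.015],q,rate=.12); r=servo_line(g-[0,0,.003],q,rate=.02,contact_N=3); say("down",r)
move_gripper(.06); servo_line(*toolpose(GS,RS),rate=.03); say("tilted")
c=capture("top");P=cloud(c);m=(P[...,0]>.40)&(P[...,0]<.54)&(P[...,1]>-.42)&(P[...,1]<-.22)
move_gripper(.015); say("gripped")
p,o=toolpose(GS+[0,0,.12],RS); servo_line(p,o,rate=.15); say("up")
move_ptp(*toolpose(LN+nrm*.06,RL)); say("hover"); print(np.round(current_joint_pos(),2))
c=capture("scene");cv2.imwrite("pics/hov3.png",cv2.resize(c["image"][110:290,180:420],None,fx=2.5,fy=2.5))
E
```

```text
0.1 [-0.08  0.15  1.96 -0.04  0.77  1.69]
0.02 [-0.09  0.31  1.96 -0.04  0.61  1.69]
0 [-0.09  0.35  1.96 -0.04  0.57  1.69]
-0.006 [-0.09  0.36  1.96 -0.04  0.56  1.69]
0.12 [-0.65  0.48  1.44 -0.12  1.46  1.11]
0 [-0.65  0.61  1.54 -0.13  1.22  1.14]
down True t 12.96 pos [ 0.4674 -0.3249  0.0659] F [0.2 0.3 4.8] gap 0.0239
tilted t 14.1 pos [ 0.4633 -0.324   0.0658] F [ 0.4 -0.2  0.1] gap 0.0598
gripped t 14.8 pos [ 0.4625 -0.3242  0.0669] F [-0.9 -0.3  2. ] gap 0.0235
up t 15.75 pos [ 0.4621 -0.3238  0.1857] F [-0.6 -0.2 -1.8] gap 0.0239
hover t 17.06 pos [0.528  0.0144 0.1487] F [ 0.3 -0.4 -1.2] gap 0.024
[-0.09  0.23  1.96 -0.04  0.69  1.69]
```

View pics/hov3.png

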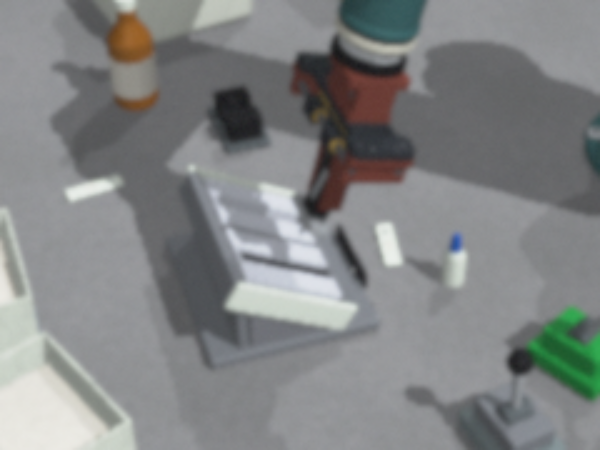

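The gauge is held with the tool pitched at about (318,205), above the left lane. Now I'll press it.

```bash
python3 - <<'E'
from h import *
p0,o=toolpose(LN,RL)
hgt=lambda:round(1000*float(nrm@(np.array(current_position())-p0)),2)
tp=lambda k:(p0+nrm*k,o)
servo_line(*tp(.022),rate=.12); f0=nrm@current_force(); say("near",hgt())
r=servo_line(*tp(-.004),rate=.02,contact_N=3); say("touch",r,hgt(),nrm@current_force()-f0)
r=servo_line(*tp(-.006),rate=.015,contact_N=11); say("seat",r,hgt(),nrm@current_force()-f0)
sleep(.2);say("hold",hgt(),nrm@current_force()-f0,np.round(current_torque(),2))
E
```

```text
near 21.6 t 17.57 pos [0.5457 0.0112 0.1152] F [-0.3  0.3 -1.2] gap 0.0239
touch True 11.78 0.49923757713345335 t 18.24 pos [0.5507 0.0109 0.1067] F [ 0.6  0.4 -0.1] gap 0.0241
seat True 0.21 4.357613535642014 t 19.05 pos [0.5555 0.0099 0.0962] F [-1.3 -0.1  3.3] gap 0.0239
hold 0.25 3.8910503968281844 [-0.03  0.09 -0.  ] t 19.25 pos [0.5554 0.01   0.0961] F [0.2 0.5 3.6] gap 0.0242
```

```bash
python3 - <<'E'
from h import *
p0,o=toolpose(LN,RL)
hgt=lambda:round(1000*float(nrm@(np.array(current_position())-p0)),2)
f0=-1.05; k=hgt()/1000
while k>-.004:
    k-=.0004
    servo_line(p0+nrm*k,o,rate=.01); F=nrm@current_force()-f0; print(round(k*1000,2),hgt(),round(F,1))
    if F>11.5: break
for _ in range(4): sleep(.3);print(hgt(),round(nrm@current_force()-f0,1))
say("hold",np.round(current_torque(),2)); 
c=capture("wrist");P=cloud(c);np.savez("w_seat.npz",P=P,**c);cv2.imwrite("pics/seat.png",c["image"])
E
```

```text
-0.15 0.18 8.7
-0.55 0.14 14.6
0.17 14.0
0.16 13.4
0.16 13.8
0.15 13.5
hold [ 0.08  0.81 -0.04] t 21.12 pos [0.5553 0.01   0.096 ] F [-6.5  1.4 10.5] gap 0.0239
```

View pics/seat.png

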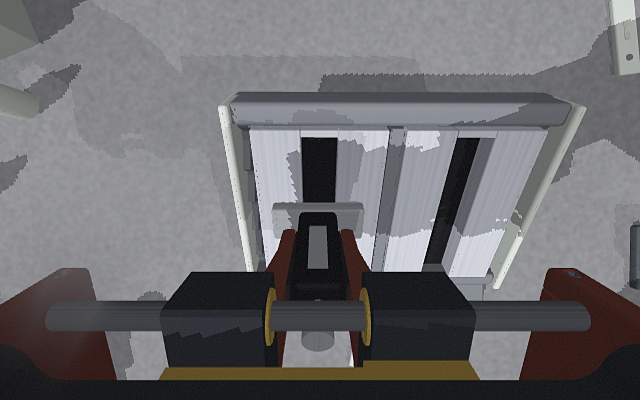

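It shows the base across the left groove at about (318,220). It is rigid under 13.5 N, and the pin travelled about 12.8 mm, so the left lane is shallow and the lever goes right. Next I'll return the gauge and look at the selector.

```bash
python3 - <<'E'
from h import *
p0,o=toolpose(LN,RL)
servo_line(p0+nrm*.06,o,rate=.08)
p,o=toolpose(GS,RS); z=np.array([0,0,1.])
move_ptp(p+z*.12,o); servo_line(p+z*.012,o,rate=.12); r=servo_line(p-z*.004,o,rate=.02,contact_N=3); say("down",r,p)
move_gripper(.06); say("open")
servo_line(p+z*.13,o,rate=.15)
c=capture("top")
move_ptp([.40,-.30,.27],down(0)); say("clear")
c=capture("wrist");P=cloud(c);cv2.imwrite("pics/back.png",c["image"][60:220,230:430].repeat(3,0).repeat(3,1))
x,y,zz=P[...,0],P[...,1],P[...,2];b=(x>.40)&(x<.54)&(y>-.42)&(y<-.22)&(c["range_z"]>0)
for lo,hi in [(.036,.046),(.100,.116),(.1175,.14)]:
    q=P[b&(zz>lo)&(zz<hi)]; r=cv2.minAreaRect((q[:,:2]*1000).astype(np.float32)); print(lo,len(q),np.round(r[0],1),np.round(r[1],1),round(r[2],1),"med",np.round(np.median(q,0),4))
c=dict(np.load("w_reader.npz"))
for n in ("w_reader.npz","top0.npz"):
    d=np.load(n);P=d["P"];x,y,zz=P[...,0],P[...,1],P[...,2];b=(x>.41)&(x<.52)&(y>.2)&(y<.345)&(d["range_z"]>0)
    for lo,hi in [(.018,.026),(.043,.05),(.095,.14)]:
        q=P[b&(zz>lo)&(zz<hi)]
        if len(q)>4: r=cv2.minAreaRect((q[:,:2]*1000).astype(np.float32)); print(n,lo,len(q),np.round(r[0],1),np.round(r[1],1),round(r[2],1),"top",q[:,2].max())
E
```

```text
down True [ 0.46264501 -0.32421801  0.06664741] t 25.04 pos [ 0.4626 -0.3242  0.0666] F [0.3 0.6 4. ] gap 0.024
open t 25.77 pos [ 0.4621 -0.3238  0.0661] F [ 0.3 -0.2  0.1] gap 0.06
clear t 27.33 pos [ 0.3992 -0.2999  0.2704] F [ 0.9 -0.1 -0.4] gap 0.0597
0.036 830 [ 467.5 -325. ] [76. 44.] 80.7 med [ 0.4708 -0.316   0.0405]
0.1 347 [ 467.5 -324.3] [23.9 24.1] 80.7 med [ 0.4692 -0.3217  0.1121]
0.1175 153 [ 467.6 -324.3] [12.9 13.3] 45.3 med [ 0.4679 -0.3244  0.1319]
w_reader.npz 0.018 731 [465.2 277.6] [89.9 70.1] 88.3 top 0.02599289661223806
w_reader.npz 0.043 973 [465.  277.6] [71.  50.4] 87.9 top 0.04998374076407739
w_reader.npz 0.095 367 [465.3 272.4] [25.5 22.6] 9.4 top 0.12931657872508479
top0.npz 0.018 380 [464.2 278.4] [91.1 69.7] 88.0 top 0.025978548910536914
top0.npz 0.043 357 [464.1 278.1] [70.5 49.9] 87.5 top 0.04999866248316094
top0.npz 0.095 108 [463.6 273.8] [22.1 23.1] 1.6 top 0.13033915040216193
```

View pics/back.png

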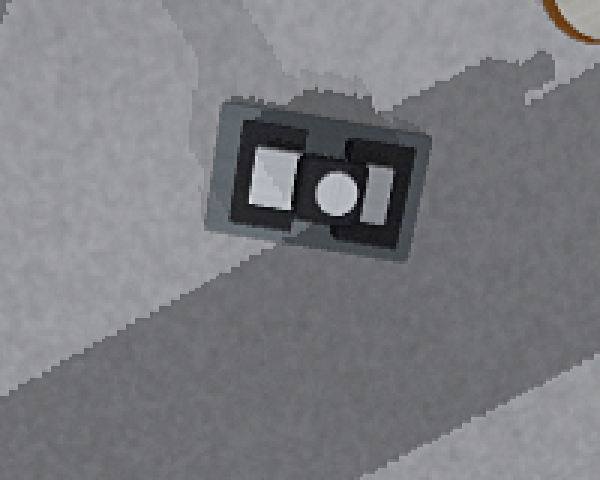

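The gauge is back in place, with the white disc at crop (335,195). Its top is at 0.132 m, so the probe reads 13 mm, which confirms the shallow lane. Now I'll throw the lever to the right.

```bash
python3 - <<'E'
from h import *
B=np.array([.465,.2777,0]);Y=np.array([.035,.9994,0]);q=down(np.radians(-2));z=np.array([0,0,1.])
A=lambda y,h:B+Y*y+z*h
move_gripper(0.0)
move_ptp(A(.055,.2),q); servo_line(A(.055,.097),q,rate=.15); say("beside")
f0=Y@current_force()
for i in range(8):
    r=servo_line(A(-.03,.093),q,rate=.05,contact_N=12); y=Y@(np.array(current_position())-B); print(r,round(y,4),round(Y@current_force()-f0,1))
    if r and y<.02 : break
    if not r: break
say("end")
c=capture("top");P=cloud(c);x,yy,zz=P[...,0],P[...,1],P[...,2]
servo_line(A(y+.02,.10),q,rate=.1); servo_line(A(y+.03,.23),q,rate=.15)
move_ptp([.40,.10,.3],q)
for n in("top","wrist"):
    c=capture(n);P=cloud(c);x,yy,zz=P[...,0],P[...,1],P[...,2];b=(x>.42)&(x<.52)&(yy>.2)&(yy<.345)&(c["range_z"]>0)&(zz>.09)&(zz<.14)
    m=P[b]; print(n,len(m),np.round(m.min(0),4),np.round(m.max(0),4),"ball y off",(m.min(0)+m.max(0))[1]/2-B[1])
    if n=="top": cv2.imwrite("pics/end.png",c["image"])
print(current_clock())
E
```

```text
beside t 31.49 pos [0.4677 0.3328 0.0977] F [1.  0.4 0.3] gap 0.0005
True -0.0113 3.1
end t 32.73 pos [0.4649 0.2664 0.0938] F [0.3 3.6 0.3] gap 0.0003
top 111 [0.4509 0.2317 0.1044] [0.4755 0.2557 0.1222] ball y off -0.034006140078028047
wrist 399 [0.4518 0.2318 0.1009] [0.4765 0.2562 0.1205] ball y off -0.03369471300040225
35.1333
```

View pics/end.png

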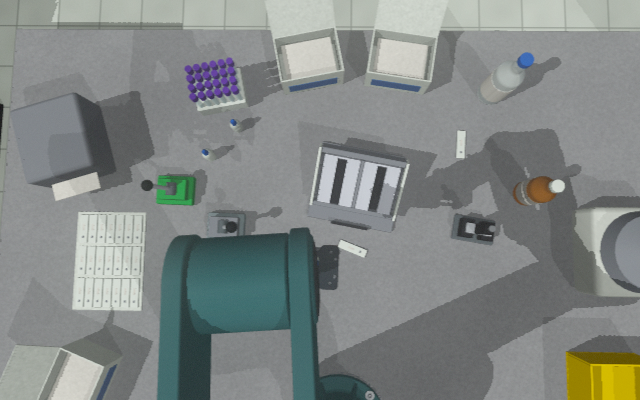

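It shows the lever ball at about (231,227), 34 mm to the right, which is at its stop. The gauge is on its stand at (475,229), and every bottle and cassette that shows is where it was. The arm hides one dropper from view. Handing in.

```bash
python3 -c "
from bench import *
print(close_job())"
```

```text
the job is handed in; nothing more can be done
None
```

The job is handed in at about 35 s: the left lane gauged shallow (probe pushed in 13 mm, so 7 mm deep), the gauge is back on its stand with that reading kept, and the lever is fully right; one dropper was hidden by the arm in my last picture, so I didn't recheck it.

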